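# Load clamp plates into the spring magazine

### The arm

A 6-joint arm with a two-finger parallel gripper is mounted at the origin on the work surface. World frame = base frame: x ahead of the robot, y to its left, z up, the work surface at z = 0. Lengths are in m, angles in rad, forces in N, time in s.
With the tool pointing down it reaches from about 0.375 to 0.975 m from the base axis. Payload 3.8 kg.
Tool frame: the origin (TCP) lies midway between the tips of the shut fingers; the grasp point (between the pads) lies 19 mm behind it; x points along the fingers, y is the direction in which the jaws open and shut, and the axes are right-handed (so a half turn about x gives the same grasp; the last joint's range is limited). The gripper opens to 88 mm and grips with 3 to 60 N. Pads are 18 mm wide; open, the fingers measure 123 mm over their backs; the gripper's body (75 mm by 187 mm) begins 45 mm behind the grasp point.
Start: joints at [-1.204, 0.264, 1.604, -0, 1.274, -0.037], TCP at [0.265, -0.621, 0.208] pointing down, gripper open.
Joint ranges: [-2.63, 2.63], [-0.94, 2.18], [0.31, 2.57], [-1.31, 4.45], [0, 2.66], [-2.55, 2.55]. Speed limits (rad/s): [2.57, 2.57, 3.14, 3.14, 3.14, 3.14].

### API

Orientations are given as a rotation vector (axis times angle).
In Python, from cell import manip, inverse_kinematics, cams, order gives the robot as it stands. Calls block until the motion is done:
- manip.move_pose(position, orientation): joint-space move of the TCP to a pose.
- manip.move_linear(position, rate=0.15, rot=None): straight line of the TCP; rot=None keeps the orientation; rate is the mean speed in m/s.
- manip.set_joints(angles): joint-space move.
- manip.set_gripper(opening, force=None): finger opening in m; force is the grip in N (None keeps the last); returns when the fingers have stopped.
- manip.dwell(seconds).
- inverse_kinematics(position, orientation): joint angles nearest the present ones, or None.
- manip.state(): the state.
- cams.capture(name): name is "scene" or "top" or "wrist"; returns a dict with "image" (420x560x3 uint8, blue, green, red), "z_map" (420x560 float32, m along the optical axis (not along the pixel's ray), 0 where there is no reading), "intrinsics" (3x3 intrinsics, pixels), "position" and "orientation" of the camera in the world; the wrist camera has in their place "T_tool_cam" (4x4, takes a point from camera to tool coordinates, whose origin is the TCP and whose axes are the tool frame's). Camera axes: x right, y down, z forward; pixel columns grow to the right and rows downward; lengths in m; the calibration is good to about 2 mm. A picture is of the moment at which its call begins: read the wrist's pose just before it.
A pose or a line that the arm cannot do raises manip.IKError and nothing moves.
- order.close_job(): hands the job in, once; it reports no verdict.
The state is a dict: "clock": time; "joint_pos": joint angles; "joint_velocities": joint speeds; "tau": joint torques, N m; "tool_pos": TCP position; "tcp_rot": TCP orientation; "contact_force": force on the tool from outside, world axes, zero at the start; "moment": the same for the moment, N m; "gripper_width": finger opening in m.
Only numpy, scipy, OpenCV 4.12 (cv2) and the standard library are available. Lean on these libraries where they do the work, as an engineer would, in place of code of your own. Each camera call takes 0.05 s, during which the arm holds its last target.

### The job

Load the sprung plate magazine, pushing the parts squarely into its leaning mouth one at a time until each snaps in under the catches: first one steel clamp plate, then the grey polymer spacer so that the steel faces do not rub, then the other clamp plate on top. Push them in, do not drop them in, and leave the flap and the other tools on the boards as they are.

Things in the scene. Friction and masses are not known exactly. Their poses are not given: they have to be found in the camera images.
- plate_1_center (a point): First steel clamp plate: bright flat bar 110 mm long, 50 mm wide, 12 mm thick, about 0.5 kg, with two dark bolt holes. It lies flat on the boards in the front row. Point at its very centre; own y runs along its length, x across its width, z through its thickness (up at the start). Faces and ends are alike.
- plate_2_center (a point): Second steel clamp plate, the same as the first; the two may be loaded either way round. Point at its very centre; own y runs along its length, x across its width, z through its thickness (up at the start). Faces and ends are alike.
- spacer_center (a point): Grey polymer spacer: plain flat bar, also 110 x 50 x 12 mm, about 0.1 kg. It lies flat on top of the cast iron die shoe, 45 mm above the boards. Point at its very centre; own y runs along its length, x across its width, z through its thickness (up at the start). Faces and ends are alike.
- mouth (a point): Mouth of the spring-loaded plate magazine, a blue steel cassette fixed on a stand, leaning 30 degrees so that it faces up and back towards the robot (stand turned up to 0.3 rad). Point: middle of the mouth, level with the undersides of the two catches, 115 mm above the boards. z points out of the mouth (plates go in along -z), y along the plates' length, x across, rising away from the robot.
- magazine: The magazine's body, same frame as the mouth. Bore 113 x 53 mm, 1.5 mm play round a plate: end walls at y = +/-56.5 mm; guides at x = +/-26.5 mm only at the corners (|y| 39 to 57 mm), so both long sides are open to the fingers, right down. Walls and guides are straight up to z = +12 mm, then flare outwards 7 mm up to z = +25 mm. Catch housings and red knobs outside reach y = +/-95 mm.
- catch_left (a joint): Sprung catch at the +y end: 0 when in (holding), up to 0.0075 m when pushed outwards. Its steel nose, 24 mm wide, stands 6 mm into the bore, flat below at mouth z = 0, sloping above from z = +3 to +11 mm. A plate laid in rests on the slopes, underside at z = +7 to +11 mm; pushed squarely (20 N at most) it spreads both catches and they snap over its ends once its top is below z = 0.
- catch_right (a joint): Sprung catch at the -y end, as the other. For a sure snap push the plate's top 2 to 4 mm below mouth z = 0; when let go it rises against the catches, its centre at z = -6 mm, with those below at -18 and -30 mm.
- follower (a joint): Orange sprung follower under the stack: 0 when empty (its top at mouth z = 0), growing in m as it is pushed down, at most 0.045 (three plates take 0.036). It pushes up with about 6 N when empty and 0.3 N more for each mm.
- die_shoe: Cast iron die shoe, fixed, 140 mm (x) by 170 mm (y), flat top at 45 mm; origin at the centre of its underside. Two steel guide pins, 20 mm across, stand on its rear corners at x = +54, y = +/-54 mm, up to 90 mm above the boards. To the left or right of the magazine.
- die_pocket: Grey die pocket, fixed, an open box 140 mm (x) by 160 mm (y), 55 mm high, on the other side of the magazine from the die shoe; origin at the centre of its underside. A steel flap is hinged along its rear top edge and stands partly open. To be left alone.
- flap_edge (a point): Middle of the free edge of the steel flap (122 x 150 x 5 mm), up to 185 mm above the boards; the flap stays where it stands.
- punch_holder_mid (a point): Chrome punch holder with a dark punch standing in it, loose bystander in the front row: 60 x 100 mm, 120 mm high, long side along own y; point at its middle, 60 mm up.
- die_block_mid (a point): Steel V die segment, loose bystander in the front row: 60 x 100 mm, 52 mm high, long side along own y; point at its middle, 26 mm up.
- gauge_finger_mid (a point): Yellow back gauge finger, loose bystander in the front row: 46 x 110 mm, 46 mm high, long side along own y; point at its middle, 23 mm up.
- oil_bottle_mid (a point): Green oil bottle, loose bystander far left: 60 mm across, 160 mm high; point on its axis 80 mm up.
- spanner_mid (a point): Spanner lying at the right rear, loose bystander, 200 mm long; point near its handle.
Mind the look-alikes: they are no part of the job. Leave any purple look-alike of the part that bears plate_2_center alone.

How it is judged:
By the outcome, as a careful person would: the job done as asked, in the order asked, and still so for the second after the job is handed in, with the robot touching nothing.
It also fails if it takes over 67 s, if anything falls off the work surface, if the arm or the gripper's body presses on something with over 40 N, if the wrist force passes 120 N, or if a joint passes its speed limit or range.

## Working session

There is one attempt and no reset: what is moved stays moved. The work goes in short steps, each a Python script; the robot and the scene stay as the last script left them, time stands still between calls to the robot, and variables do not carry over. Pictures are saved under pics/ and viewed, and the job is handed in when it is done.

```bash
ls; mkdir -p pics; python3 - <<'E'
from cell import manip, cams
import cv2, numpy as np, pickle
print(manip.state())
for n in ["scene","top","wrist"]:
    c=cams.capture(n); cv2.imwrite(f"pics/{n}0.png",c["image"]); pickle.dump(c,open(f"{n}0.pkl","wb"))
    print(n,{k:v for k,v in c.items() if k not in("image","z_map")})
E
```

```text
pics
{'clock': 0.0, 'joint_pos': array([-1.20389646e+00,  2.64732407e-01,  1.60535358e+00, -2.12543928e-05,
        1.27368096e+00, -3.69122186e-02]), 'joint_velocities': array([-9.79021894e-04,  2.36094371e-04,  1.94516296e-03,  1.11355979e-03,
        1.89827902e-03,  9.42063365e-05]), 'tau': array([-7.17524881e-05, -5.02117896e+01, -3.56876886e+01,  7.30495225e-02,
        2.95740017e-02, -1.52567145e-04]), 'tool_pos': array([ 0.26493529, -0.62000357,  0.20711307]), 'tcp_rot': array([ 1.99985318,  0.4116317 , -2.00062323]), 'contact_force': array([ 0.12627132,  0.05635055, -0.000361  ]), 'moment': array([-0.01184771, -0.00769019,  0.0068715 ]), 'gripper_width': 0.08828790283839046}
scene {'intrinsics': array([[542.42215219,   0.        , 275.47607048],
       [  0.        , 542.42215219, 204.62413571],
       [  0.        ,   0.        ,   1.        ]]), 'position': array([ 1.53498682, -0.14993271,  0.99873826]), 'orientation': array([-1.80165067, -1.57211554,  0.719466  ])}
top {'intrinsics': array([[539.77281997,   0.        , 277.49900695],
       [  0.        , 539.77281997, 207.93839168],
       [  0.        ,   0.        ,   1.        ]]), 'position': array([0.31510781, 0.01221639, 1.64421232]), 'orientation': array([-2.21090595,  2.15096854, -0.13193371])}
wrist {'intrinsics': array([[338.77941122,   0.        , 276.55867454],
       [  0.        , 338.77941122, 210.09455004],
       [  0.        ,   0.        ,   1.        ]]), 'T_tool_cam': array([[-1.31089074e-03, -2.96839662e-01,  9.54926435e-01,
        -1.77310898e-01],
       [ 9.99998979e-01,  1.54066371e-04,  1.42065647e-03,
         1.46753029e-03],
       [-5.68829235e-04,  9.54927323e-01,  2.96839157e-01,
        -7.77659407e-02],
       [ 0.00000000e+00,  0.00000000e+00,  0.00000000e+00,
         1.00000000e+00]])}
```

View pics/scene0.png

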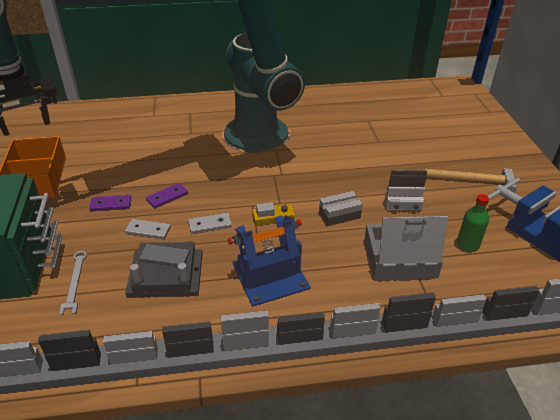

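View pics/top0.png

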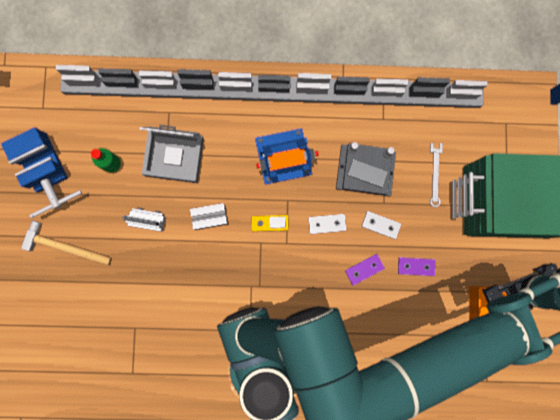

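The top view shows the bright plates at about (327,224) and (381,225), with the purple look-alikes at (365,269) and (416,266). The spacer is on the die shoe at (367,170) and the magazine is at (285,158). I'll take coarse positions from this view.

```bash
cat > h.py <<'E'
import numpy as np, cv2, pickle
from scipy.spatial.transform import Rotation as R
def cloud(c,T=None):
    K=c["intrinsics"]; z=c["z_map"]; v,u=np.mgrid[:z.shape[0],:z.shape[1]]
    p=np.stack([(u-K[0,2])/K[0,0]*z,(v-K[1,2])/K[1,1]*z,z],-1)
    if T is None:
        Rm=R.from_rotvec(c["orientation"]).as_matrix(); t=c["position"]
    else: Rm=T[:3,:3]; t=T[:3,3]
    P=p@Rm.T+t; P[z<=0]=np.nan; return P
def plane_rays(c,uv,h,T=None):
    K=c["intrinsics"]; uv=np.asarray(uv,float).reshape(-1,2)
    d=np.c_[(uv[:,0]-K[0,2])/K[0,0],(uv[:,1]-K[1,2])/K[1,1],np.ones(len(uv))]
    if T is None: Rm=R.from_rotvec(c["orientation"]).as_matrix(); t=np.array(c["position"])
    else: Rm=T[:3,:3]; t=T[:3,3]
    d=d@Rm.T; return t+d*((h-t[2])/d[:,2])[:,None]
def wristT(st,c):
    T=np.eye(4); T[:3,:3]=R.from_rotvec(st["tcp_rot"]).as_matrix(); T[:3,3]=st["tool_pos"]; return T@c["T_tool_cam"]
E
python3 - <<'E'
from h import *
c=pickle.load(open("top0.pkl","rb")); P=cloud(c)
for n,(u,v) in dict(p1=(327,224),p2=(381,225),sp=(367,170),follower=(287,158),board=(340,205),gauge=(262,223),purp=(365,269),punch=(145,219),dieb=(208,215)).items():
    print(n,P[v-1:v+2,u-1:u+2].reshape(-1,3).mean(0).round(4))
cv2.imwrite("pics/topz.png",cv2.resize(c["image"][110:290,220:420],None,fx=4,fy=4,interpolation=cv2.INTER_CUBIC)[:600,:800] if 0 else cv2.resize(c["image"][120:260,230:420],None,fx=4,fy=4,interpolation=cv2.INTER_CUBIC))
E
```

```text
p1 [ 0.4325 -0.1732  0.0141]
p2 [ 0.4342 -0.3382  0.0119]
sp [ 0.5943 -0.2851  0.0577]
follower [ 0.6121 -0.0432  0.1148]
board [ 0.4929 -0.2136  0.0014]
gauge [nan nan nan]
purp [ 0.2998 -0.2905  0.0126]
punch [0.4262 0.3575 0.0989]
dieb [0.448  0.1856 0.0336]
```

View pics/topz.png

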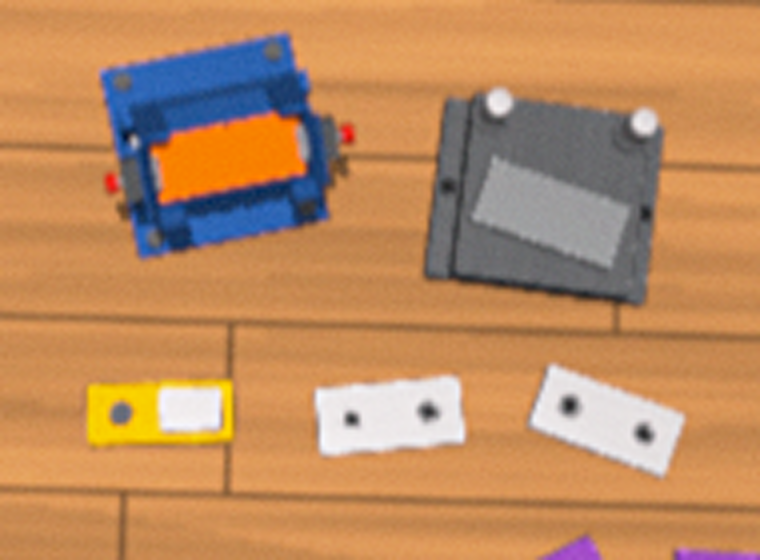

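View pics/wrist0.png

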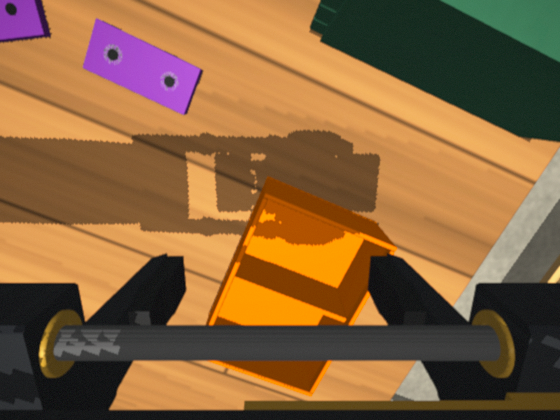

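```bash
cat >> h.py <<'E'
def ori(xdir,ydir):
    x=np.array(xdir,float); x/=np.linalg.norm(x); y=np.array(ydir,float); y-=x*(x@y); y/=np.linalg.norm(y)
    return R.from_matrix(np.c_[x,y,np.cross(x,y)]).as_rotvec()
E
python3 - <<'E'
from h import *
from cell import inverse_kinematics as ik
a=np.radians(30)
# magazine yaw approx from image ~ long axis
for s in (1,-1):
    for n,pos,x,y in [("look",(0.5,-.2,.2),(0,0,-1),(1,0,0)),("p1",(.432,-.173,.002),(0,0,-1),(1,.05,0)),("p2",(.434,-.338,.002),(0,0,-1),(1,-.3,0)),("sp",(.594,-.285,.047),(0,0,-1),(1,-.3,0)),
      ("mag",(.612,-.043,.115),(.5,0.09,-.866),(.866,.15,.5)),("magup",(.512,-.06,.295),(.5,0.09,-.866),(.866,.15,.5)),("magd",(.632,-.043,.105),(.5,0.09,-.866),(.866,.15,.5))]:
        q=ik(pos,ori(x,s*np.array(y))); print(s,n,None if q is None else np.round(q,2))
E
```

```text
1 look [-0.43  0.01  1.91 -0.    1.23 -0.43]
1 p1 [-0.43  0.1   2.22 -0.    0.82 -0.48]
1 p2 [-0.71  0.25  2.05 -0.    0.85 -0.42]
1 sp [-0.49  0.37  1.78  0.    0.99 -0.19]
1 mag [-0.23 -0.05  2.24  0.44  0.5  -0.74]
1 magup [-0.35 -0.44  2.19  0.32  0.95 -0.65]
1 magd [-0.22 -0.    2.21  0.45  0.48 -0.75]
-1 look None
-1 p1 None
-1 p2 None
-1 sp None
-1 mag [-0.23 -0.05  2.24  0.44  0.5   2.4 ]
-1 magup [-0.35 -0.44  2.19  0.32  0.95  2.49]
-1 magd [-0.22 -0.    2.21  0.45  0.48  2.39]
```

```bash
python3 - <<'E'
from h import *
from cell import manip,cams
def look(n):
    st=manip.state(); c=cams.capture("wrist"); c["T"]=wristT(st,c); pickle.dump(c,open(n+".pkl","wb")); cv2.imwrite(f"pics/{n}.png",c["image"]); print(n,st["clock"],st["tool_pos"],np.abs(st["joint_velocities"]).max())
manip.move_pose((0.5,-.2,.2),ori((0,0,-1),(1,-.1,0))); manip.dwell(.2); look("A")
manip.move_pose((.512,-.06,.295),ori((.5,0.09,-.866),(.866,.15,.5))); manip.dwell(.2); look("B")
E
```

```text
A 2.1083 [ 0.49989577 -0.20087243  0.19995767] 0.002806275036126476
B 3.05 [ 0.51249444 -0.06081021  0.2939388 ] 0.0033844066433350237
```

View pics/A.png

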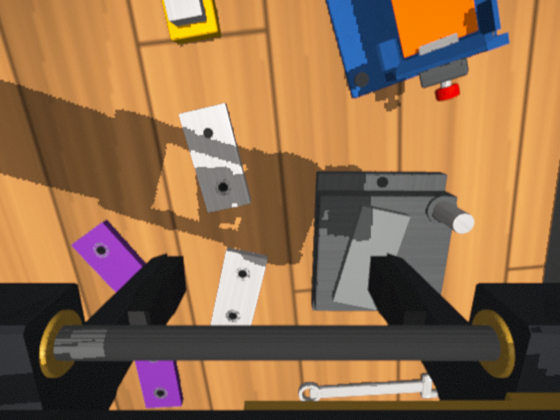

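View pics/B.png

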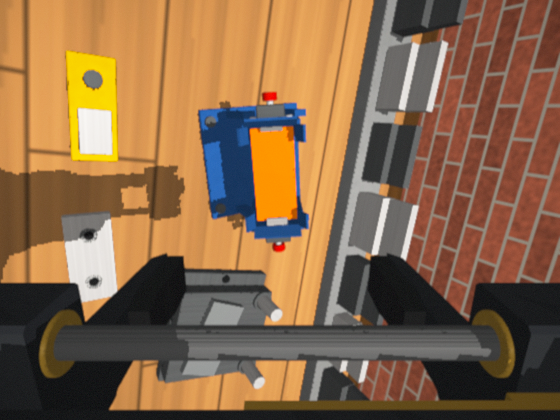

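```bash
cat >> h.py <<'E'
def rect(P2):
    P=(np.asarray(P2)*1e4).astype(np.float32); (c,s,a)=cv2.minAreaRect(P); b=cv2.boxPoints((c,s,a))/1e4
    e=[b[1]-b[0],b[2]-b[1]]; e.sort(key=np.linalg.norm); L=e[1]; 
    if L[1]<0: L=-L
    return np.array(c)/1e4,(np.linalg.norm(e[0])*1e3,np.linalg.norm(L)*1e3),np.degrees(np.arctan2(-L[0],L[1]))  # yaw of length from +Y
def comps(m,lo=60):
    m=cv2.morphologyEx(m.astype(np.uint8),cv2.MORPH_OPEN,np.ones((3,3)))
    n,l,s,ce=cv2.connectedComponentsWithStats(m); return [(l==i,s[i],ce[i]) for i in range(1,n) if s[i,4]>lo]
E
python3 - <<'E'
from h import *
def cap(n): 
    c=pickle.load(open(n+".pkl","rb")); return c,cloud(c,c.get("T")),c.get("T")
for n in ("A","B","top0","scene0"):
    c,P,T=cap(n); hsv=cv2.cvtColor(c["image"],cv2.COLOR_BGR2HSV)
    X,Y,Z=P[...,0],P[...,1],P[...,2]
    g=(hsv[...,1]<60)&(X>.3)&(X<.75)&(Y<-.08)&(Y>-.45)
    print(n,"board z",np.nanmedian(Z[(hsv[...,1]>100)&(X>.45)&(X<.5)&(Y>-.3)&(Y<0)]))
    for nm,lo,hi,rx in (("pl",.007,.02,(.36,.5)),("sp",.052,.064,(.52,.68))):
        m=g&(Z>lo)&(Z<hi)&(X>rx[0])&(X<rx[1]); m=cv2.morphologyEx(m.astype(np.uint8),cv2.MORPH_CLOSE,np.ones((5,5)))
        for mm,s,ce in comps(m):
            k=max(cv2.findContours(mm.astype(np.uint8),0,1)[0],key=cv2.contourArea).reshape(-1,2)
            h=.012 if nm=="pl" else .057
            W=plane_rays(c,k,h,T)[:,:2]; print(" ",nm,s,rect(W), "z",np.nanmedian(Z[mm]))
    o=(hsv[...,0]>5)&(hsv[...,0]<14)&(hsv[...,1]>200)&(hsv[...,2]>150)&(Z>.08)&(X>.5)&(Y>-.2)&(Y<.1)&(Z<.15)
    for mm,s,ce in comps(o):
        k=P[mm]; k=k[~np.isnan(k[:,0])]; m0=k.mean(0); u,sv,vt=np.linalg.svd(k-m0,full_matrices=False)
        nn=vt[2]*np.sign(vt[2][2]); print(" foll",s,ce,"mean",m0.round(4),"n",nn.round(3),"tilt",np.degrees(np.arccos(nn[2])),"yaw",np.degrees(np.arctan2(-nn[1],-nn[0])),"rms",(k-m0)@nn is None or np.std((k-m0)@nn))
E
```

```text
A board z 0.0013902307315959428
  pl [ 179  104   71  108 4748] (array([ 0.43855132, -0.17615977]), (np.float32(50.66944), np.float32(109.67692)), np.float32(6.8381643)) z 0.013103871943790757
  pl [ 211  249   56   77 3043] (array([ 0.44018809, -0.33866973]), (np.float32(49.79078), np.float32(107.76031)), np.float32(-19.055462)) z 0.013298670880482422
  sp [433 202  17  18 150] (array([ 0.65888931, -0.24015171]), (np.float32(13.062899), np.float32(20.15521)), np.float32(-33.842537)) z 0.05758925240889032
  sp [ 333  205   77  105 3980] (array([ 0.58915986, -0.28848652]), (np.float32(52.09885), np.float32(111.58328)), np.float32(-18.411709)) z 0.05835022078353752
B board z 0.0024473305039544035
  pl [  62  212   55   90 3882] (array([ 0.43810161, -0.1755592 ]), (np.float32(49.532223), np.float32(111.47556)), np.float32(6.806695)) z 0.013331895624619033
  sp [256 296  13  12  88] (array([ 0.66006885, -0.23888303]), (np.float32(15.134956), np.float32(22.633978)), np.float32(-46.094868)) z 0.05618195436533374
  sp [202 300  42  26 802] (array([ 0.60071714, -0.25257812]), (np.float32(37.
[... 891 characters left out ...]
71085363
scene0 board z 6.130952317262572e-05
  pl [189 213  42  19 546] (array([ 0.44054575, -0.17364985]), (np.float32(54.432743), np.float32(108.89966)), np.float32(6.471704)) z 0.011651880375464052
  pl [126 219  44  19 580] (array([ 0.44170645, -0.33883428]), (np.float32(55.401447), np.float32(111.63099)), np.float32(-18.908241)) z 0.011316219233645897
  sp [140 244  49  20 729] (array([ 0.59223394, -0.28590898]), (np.float32(55.59662), np.float32(111.238846)), np.float32(-18.043304)) z 0.05646674122458106
 foll [253 230  23   9  99] [263.35353535 233.88888889] mean [ 0.6137 -0.0472  0.1153] n [-0.497 -0.122  0.859] tilt 30.78268065714052 yaw 13.820785837280729 rms 0.0006206605293076483
```

```bash
python3 - <<'E'
from h import *
a=np.radians(30)
for n,px in (("B",(275,170)),("top0",(287,158)),("scene0",(268,235))):
    c=pickle.load(open(n+".pkl","rb")); T=c.get("T"); P=cloud(c,T); hsv=cv2.cvtColor(c["image"],cv2.COLOR_BGR2HSV)
    print(n,hsv[px[1],px[0]],P[px[1],px[0]])
    Z=P[...,2]
    o=(hsv[...,0]>4)&(hsv[...,0]<16)&(hsv[...,1]>215)&(hsv[...,2]>120)
    # region in pixel box
    box=np.zeros_like(o); box[px[1]-70:px[1]+70,px[0]-50:px[0]+50]=1
    cs=comps(o&box,80); mm=max(cs,key=lambda t:t[1][4])[0]
    k=P[cv2.erode(mm.astype(np.uint8),np.ones((3,3)))>0]; k=k[~np.isnan(k[:,0])]; m0=np.median(k,0); k=k[np.abs(k-m0).max(1)<.07]; m0=k.mean(0); nn=np.linalg.svd(k-m0,full_matrices=False)[2][2]; nn*=np.sign(nn[2])
    print(" n pts",len(k),"mean",m0.round(4),"n",nn.round(3),"tilt",np.degrees(np.arccos(nn[2])).round(2),"yaw",np.degrees(np.arctan2(-nn[1],-nn[0])).round(2),np.std((k-m0)@nn))
    # cast contour onto plane z: use plane through m0 w normal from tilt30/yaw later; rectangle in plane
    kk=max(cv2.findContours(mm.astype(np.uint8),0,1)[0],key=cv2.contourArea).reshape(-1,2)
    K=c["intrinsics"]; d=np.c_[(kk[:,0]-K[0,2])/K[0,0],(kk[:,1]-K[1,2])/K[1,1],np.ones(len(kk))]
    Rm=T[:3,:3] if T is not None else R.from_rotvec(c["orientation"]).as_matrix(); t=T[:3,3] if T is not None else c["position"]
    d=d@Rm.T
    y=np.cross(nn,[1,0,0.]);y/=np.linalg.norm(y); x=np.cross(y,nn)
    W=t+d*(((m0-t)@nn)/(d@nn))[:,None]
    ce,s,ang=rect(np.c_[(W-m0)@x,(W-m0)@y]); print(" centre",(m0+ce[0]*x+ce[1]*y).round(4),s,ang, "len dir",)
    L=-np.sin(np.radians(ang))*x+np.cos(np.radians(ang))*y; print(" L",L.round(3),"yaw",np.degrees(np.arctan2(-L[0],L[1])).round(2))
E
python3 - <<'E'
import cv2
im=cv2.imread("pics/B.png")[80:270,180:330]; cv2.imwrite("pics/Bz.png",cv2.resize(im,None,fx=3.1,fy=3.1,interpolation=cv2.INTER_CUBIC))
E
```

```text
B [ 18 255 254] [ 0.61318731 -0.03805554  0.11726672]
 n pts 45 mean [0.6193 0.0045 0.1265] n [-0.52  -0.161  0.839] tilt 32.99 yaw 17.24 0.000706823433638417
 centre [0.6189 0.0036 0.1261] (np.float32(6.5591717), np.float32(15.228552)) 14.82422 len dir
 L [-0.219  0.974  0.052] yaw 12.64
top0 [ 15 255 248] [ 0.61311767 -0.04334651  0.10976143]Traceback (most recent call last):
  File "<stdin>", line 10, in <module>
ValueError: max() iterable argument is empty
```

View pics/Bz.png

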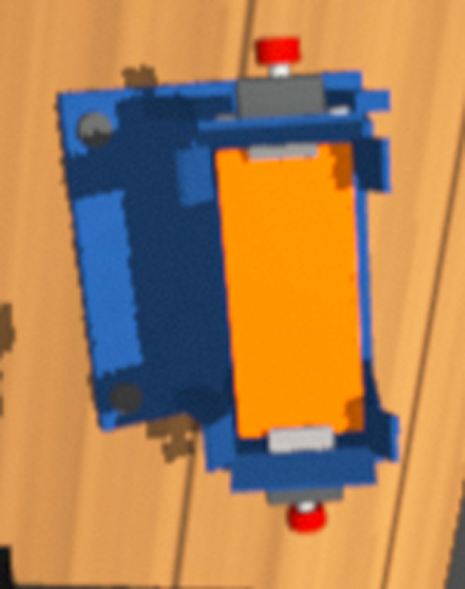

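```bash
cat > mag.py <<'E'
from h import *
def mag(c,px,hb=(70,50)):
    T=c.get("T"); P=cloud(c,T); hsv=cv2.cvtColor(c["image"],cv2.COLOR_BGR2HSV)
    o=(hsv[...,0]>3)&(hsv[...,0]<21)&(hsv[...,1]>225)&(hsv[...,2]>90)
    box=np.zeros_like(o); box[px[1]-hb[0]:px[1]+hb[0],px[0]-hb[1]:px[0]+hb[1]]=1
    mm=max(comps(o&box,60),key=lambda t:t[1][4])[0]
    k=P[cv2.erode(mm.astype(np.uint8),np.ones((3,3)))>0]; k=k[~np.isnan(k[:,0])]; m0=np.median(k,0); k=k[np.linalg.norm(k-m0,axis=1)<.07]; m0=k.mean(0); nn=np.linalg.svd(k-m0,full_matrices=False)[2][2]; nn*=np.sign(nn[2])
    print(" n pts",len(k),"mean",m0.round(4),"n",nn.round(3),"tilt",np.degrees(np.arccos(nn[2])).round(2),"yaw",np.degrees(np.arctan2(-nn[1],-nn[0])).round(2),np.std((k-m0)@nn))
    kk=max(cv2.findContours(mm.astype(np.uint8),0,1)[0],key=cv2.contourArea).reshape(-1,2)
    K=c["intrinsics"]; d=np.c_[(kk[:,0]-K[0,2])/K[0,0],(kk[:,1]-K[1,2])/K[1,1],np.ones(len(kk))]
    Rm=T[:3,:3] if T is not None else R.from_rotvec(c["orientation"]).as_matrix(); t=T[:3,3] if T is not None else c["position"]
    d=d@Rm.T
    y=np.cross(nn,[1,0,0.]);y/=np.linalg.norm(y); x=np.cross(y,nn)
    W=t+d*(((m0-t)@nn)/(d@nn))[:,None]
    ce,s,ang=rect(np.c_[(W-m0)@x,(W-m0)@y])
    L=-np.sin(np.radians(ang))*x+np.cos(np.radians(ang))*y; print(" centre",(m0+ce[0]*x+ce[1]*y).round(4),s,"L",L.round(3),"yaw",np.degrees(np.arctan2(-L[0],L[1])).round(2))
E
python3 - <<'E'
from mag import *
for n,px,hb in (("B",(275,170),(70,50)),("top0",(287,158),(20,35)),("scene0",(268,235),(20,30))):
    print(n); mag(pickle.load(open(n+".pkl","rb")),px,hb)
E
```

```text
B
 n pts 3288 mean [ 0.6127 -0.0425  0.1163] n [-0.486 -0.117  0.866] tilt 29.97 yaw 13.5 0.000765344708932562
 centre [ 0.6135 -0.0445  0.1165] (np.float32(47.435818), np.float32(106.81234)) L [-0.235  0.972 -0.001] yaw 13.62
top0
 n pts 373 mean [ 0.6101 -0.0425  0.1143] n [-0.51  -0.116  0.852] tilt 31.57 yaw 12.84 0.0031234011952081535
 centre [ 0.6104 -0.0421  0.1145] (np.float32(44.07074), np.float32(98.117096)) L [-0.227  0.974 -0.003] yaw 13.14
scene0
 n pts 109 mean [ 0.6204 -0.0352  0.1205] n [-0.479 -0.115  0.87 ] tilt 29.5 yaw 13.53 0.0008906240232348588
 centre [ 0.621  -0.0353  0.1209] (np.float32(55.81826), np.float32(82.22468)) L [-0.19   0.981  0.025] yaw 10.95
```

```bash
cat >> h.py <<'E'
YAW=np.radians(13.5); CT,ST=np.cos(np.radians(30)),.5
cy,sy=np.cos(YAW),np.sin(YAW)
MX=np.array([CT*cy,CT*sy,ST]); MY=np.array([-sy,cy,0]); MZ=np.array([-ST*cy,-ST*sy,CT]); MO=np.array([.613,-.0435,.1155])
MORI=ori(-MZ,MX)
E
python3 - <<'E'
from mag import *
from cell import manip,cams
manip.move_pose(MO+MZ*.1+MY*.015,MORI); manip.dwell(.2)
st=manip.state(); c=cams.capture("wrist"); c["T"]=wristT(st,c); pickle.dump(c,open("C.pkl","wb")); cv2.imwrite("pics/C.png",c["image"]); print(st["clock"])
mag(c,(280,210),(140,100))
E
```

```text
3.8083
 n pts 5782 mean [ 0.6126 -0.042   0.1163] n [-0.487 -0.118  0.865] tilt 30.09 yaw 13.57 0.0006714970024117726
 centre [ 0.6135 -0.0446  0.1164] (np.float32(47.66043), np.float32(106.95785)) L [-0.236  0.972 -0.001] yaw 13.62
```

View pics/C.png

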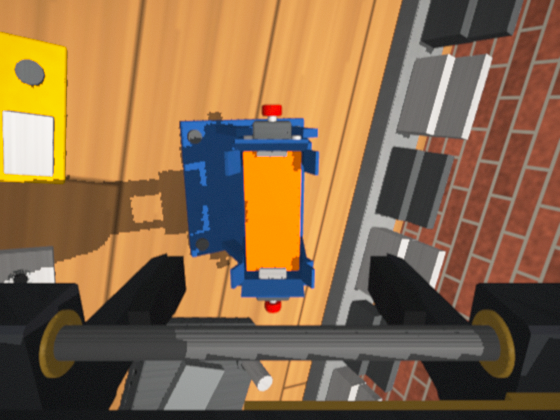

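```bash
python3 - <<'E'
from h import *
c=pickle.load(open("C.pkl","rb")); T=c["T"]; K=c["intrinsics"]
hsv=cv2.cvtColor(c["image"],cv2.COLOR_BGR2HSV)
o=(hsv[...,0]>3)&(hsv[...,0]<21)&(hsv[...,1]>180)&(hsv[...,2]>60)
v,u=np.where(o); s=(u>235)&(u<310)&(v>140)&(v<285); u,v=u[s],v[s]
d=np.c_[(u-K[0,2])/K[0,0],(v-K[1,2])/K[1,1],np.ones(len(u))]@T[:3,:3].T
for zz in (0.,.001):
    O=MO+MZ*zz; W=T[:3,3]+d*(((O-T[:3,3])@MZ)/(d@MZ))[:,None]
    x=(W-O)@MX*1e3; y=(W-O)@MY*1e3
    for lo,hi in ((-22,-16),(-9,-4),(-3,3),(4,9),(16,22)):
        k=(x>lo)&(x<hi)
        cols=np.unique(u[k]); print(zz,lo,"y",np.round([np.median([y[k&(u==q)].min() for q in cols]),np.median([y[k&(u==q)].max() for q in cols])],1))
    for lo,hi in ((-40,-20),(-10,10),(20,40)):
        k=(y>lo)&(y<hi); rows=np.unique(v[k]); print(zz,lo,"x",np.round([np.median([x[k&(v==q)].min() for q in rows]),np.median([x[k&(v==q)].max() for q in rows])],1))
E
```

```text
0.0 -22 y [-54.9  53. ]
0.0 -9 y [-51.9  48.1]
0.0 -3 y [-51.9  48.1]
0.0 4 y [-51.9  48.1]
0.0 16 y [-53.9  52.2]
0.0 -40 x [-22.8  24.4]
0.0 -10 x [-22.9  23.8]
0.0 20 x [-22.9  23.8]
0.001 -22 y [-54.4  53.1]
0.001 -9 y [-51.4  48.3]
0.001 -3 y [-51.4  48.3]
0.001 4 y [-51.4  48.3]
0.001 16 y [-53.4  52.4]
0.001 -40 x [-22.7  24.4]
0.001 -10 x [-22.8  23.7]
0.001 20 x [-22.8  23.8]
```

```bash
cat >> h.py <<'E'
MO=MO-.0016*MY+.0005*MX; MO=MO+MZ*0.0   # wrist-camera estimate
def pick(manip,cams,xy,yawdeg,ztop,name):
    a=np.radians(yawdeg); o=ori((0,0,-1),(np.cos(a),np.sin(a),0)); x,y=xy
    manip.move_pose((x,y,ztop+.05),o)
    manip.move_linear((x,y,ztop-.010),rate=.12)
    manip.set_gripper(.04,60); st=manip.state(); print("grip",st["gripper_width"],st["clock"],st["tool_pos"],st["contact_force"])
    manip.move_linear((x,y,ztop+.07),rate=.15); manip.dwell(.15)
    st=manip.state(); c=cams.capture("wrist"); c["T"]=wristT(st,c); pickle.dump(c,open(name+".pkl","wb")); cv2.imwrite(f"pics/{name}.png",c["image"]); print(st["clock"],st["gripper_width"],st["contact_force"])
E
python3 - <<'E'
from h import *
from cell import manip,cams
pick(manip,cams,(.4386,-.176),6.8,.012,"H1")
E
```

```text
grip 0.0398828832450343 6.1917 [ 0.43856808 -0.17599671  0.00196172] [-0.6249353  -0.16593945  0.00320876]
7.025 0.03981582874612135 [-0.14958924 -1.22754504  0.82873439]
```

View pics/H1.png

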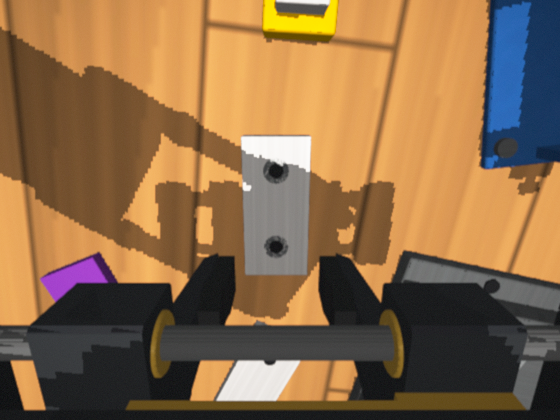

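The gripper closed to 40 mm without the plate. H1 shows the plate still on the boards at (275,205), centred under the jaws. The fingertips probably retract as the jaws open, so I'll measure that from the depth map.

```bash
python3 - <<'E'
from h import *
for n in ("C","H1"):
    c=pickle.load(open(n+".pkl","rb")); P=cloud(c,c["T_tool_cam"])
    for side,(a,b) in dict(L=(100,262),Rr=(295,460)).items():
        q=P[235:330,a:b].reshape(-1,3); q=q[~np.isnan(q[:,0])&(q[:,0]<.03)&(q[:,0]>-.08)&(np.abs(q[:,2])<.03)]
        print(n,side,len(q),"x pct",np.percentile(q[:,0],[50,90,98,100]).round(4))
        for lo in np.arange(-.07,.02,.006):
            k=q[(q[:,0]>=lo)&(q[:,0]<lo+.006)]
            if len(k)>3: print("   x",lo.round(3),"y inner",np.abs(k[:,1]).min().round(4),"outer",np.abs(k[:,1]).max().round(4),"z",k[:,2].min().round(4),k[:,2].max().round(4))
E
python3 -c "
import cv2;im=cv2.imread('pics/H1.png')[120:380,130:430];cv2.imwrite('pics/H1z.png',cv2.resize(im,None,fx=2.3,fy=2.3,interpolation=2))"
```

```text
C L 4031 x pct [-0.0594 -0.0388 -0.0325 -0.0298]
   x -0.07 y inner 0.0427 outer 0.0589 z -0.0099 0.0057
   x -0.064 y inner 0.0433 outer 0.0586 z -0.0097 0.0103
   x -0.058 y inner 0.0424 outer 0.0583 z -0.0098 0.011
   x -0.052 y inner 0.0421 outer 0.0569 z -0.0097 0.011
   x -0.046 y inner 0.042 outer 0.0567 z -0.0095 0.0109
   x -0.04 y inner 0.0421 outer 0.0566 z -0.0094 0.0108
   x -0.034 y inner 0.0423 outer 0.0541 z -0.0092 0.0109
C Rr 4063 x pct [-0.0596 -0.0388 -0.0325 -0.0299]
   x -0.07 y inner 0.0458 outer 0.0619 z -0.0099 0.0055
   x -0.064 y inner 0.0463 outer 0.0612 z -0.0098 0.0101
   x -0.058 y inner 0.0455 outer 0.0611 z -0.0099 0.011
   x -0.052 y inner 0.0451 outer 0.0602 z -0.0095 0.0109
   x -0.046 y inner 0.0451 outer 0.0596 z -0.0098 0.0106
   x -0.04 y inner 0.0451 outer 0.0592 z -0.0096 0.0105
   x -0.034 y inner 0.0452 outer 0.0562 z -0.0095 0.011
H1 L 3185 x pct [-0.0606 -0.0401 -0.0331 -0.0306]
   x -0.07 y inner 0.0193 outer 0.0354 z -0.0098 0.0061
   x -0.064 y inner 0.0198 outer 0.0347 z -0.0097 0.0104
   x -0.058 y inner 0.0188 outer 0.0339 z -0.0097 0.0107
   x -0.052 y inner 0.0185 outer 0.0335 z -0.0099 0.0108
   x -0.046 y inner 0.0185 outer 0.0329 z -0.0098 0.011
   x -0.04 y inner 0.0185 outer 0.0321 z -0.0097 0.0105
   x -0.034 y inner 0.0186 outer 0.0302 z -0.0093 0.0108
H1 Rr 3171 x pct [-0.0606 -0.0398 -0.0332 -0.0303]
   x -0.07 y inner 0.0218 outer 0.0375 z -0.0101 0.0056
   x -0.064 y inner 0.0223 outer 0.0372 z -0.0099 0.0105
   x -0.058 y inner 0.0214 outer 0.0366 z -0.0101 0.0106
   x -0.052 y inner 0.0211 outer 0.0359 z -0.0097 0.011
   x -0.046 y inner 0.0211 outer 0.0354 z -0.0096 0.0106
   x -0.04 y inner 0.0211 outer 0.0346 z -0.0098 0.0102
   x -0.034 y inner 0.0211 outer 0.0326 z -0.0093 0.0111
```

View pics/H1z.png

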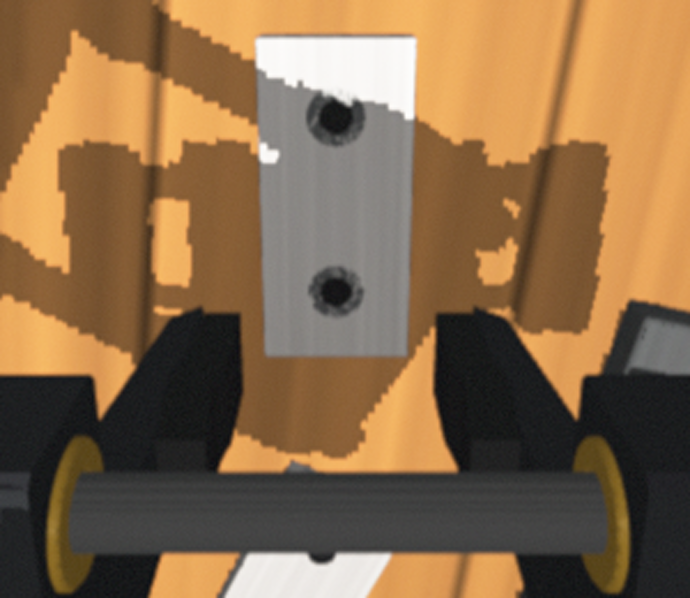

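By the depth map, the tips sit 30 mm behind the stated TCP at both openings. I'll check that with the outside cameras.

```bash
python3 - <<'E'
from h import *
from cell import manip,cams
st=manip.state(); print(st["tool_pos"],st["clock"])
c=cams.capture("scene"); P=cloud(c); pickle.dump(c,open("S1.pkl","wb"))
q=P.reshape(-1,3); t=st["tool_pos"]
k=q[(np.abs(q[:,0]-t[0])<.06)&(np.abs(q[:,1]-t[1])<.025)&(q[:,2]>.03)&(q[:,2]<.25)]
print(len(k),np.percentile(k[:,2],[0,1,5,20]))
for z in np.arange(.06,.2,.01):
    s=k[(k[:,2]>=z)&(k[:,2]<z+.01)]
    if len(s): print(z.round(2),len(s),s.min(0).round(3),s.max(0).round(3))
im=c["image"]; cv2.imwrite("pics/S1.png",cv2.resize(im[80:280,100:360],None,fx=3,fy=3,interpolation=2))
E
```

```text
[ 0.43748561 -0.17551245  0.08060029] 7.075
502 [0.11178835 0.11601324 0.12431484 0.19714644]
0.11 15 [ 0.465 -0.181  0.112] [ 0.475 -0.161  0.12 ]
0.12 26 [ 0.468 -0.181  0.12 ] [ 0.477 -0.162  0.13 ]
0.13 6 [ 0.471 -0.177  0.131] [ 0.476 -0.162  0.135]
0.15 4 [ 0.407 -0.183  0.157] [ 0.411 -0.17   0.159]
0.16 21 [ 0.406 -0.185  0.161] [ 0.415 -0.169  0.17 ]
0.17 1 [ 0.411 -0.172  0.171] [ 0.411 -0.172  0.171]
0.18 2 [ 0.437 -0.199  0.19 ] [ 0.445 -0.198  0.19 ]
0.19 51 [ 0.411 -0.2    0.191] [ 0.479 -0.16   0.2  ]
0.2 39 [ 0.455 -0.196  0.2  ] [ 0.481 -0.154  0.21 ]
```

View pics/S1.png

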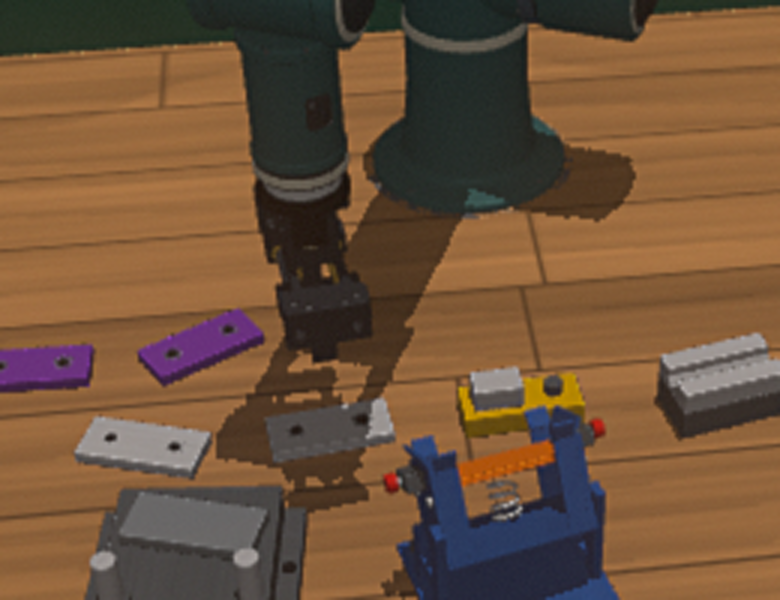

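The scene camera agrees: the tips are at z ≈ 0.111 with the TCP reported at 0.081. I'll treat the real tips as 30 mm short of the stated TCP and redo the grasp, checking force on the way down.

```bash
cat >> h.py <<'E'
TIP=.0305
def pick(manip,cams,xy,yawdeg,ztop,name,lift=.07):
    a=np.radians(yawdeg); o=ori((0,0,-1),(np.cos(a),np.sin(a),0)); x,y=xy
    ty=np.array([np.cos(a),np.sin(a)]); x,y=np.array([x,y])-.0013*ty
    manip.move_pose((x,y,ztop+.03-TIP),o); f0=manip.state()["contact_force"]
    for z in (-.005,-.0075,-.0095):
        manip.move_linear((x,y,ztop+z-TIP),rate=.1); f=manip.state()["contact_force"]-f0
        print("z",z,f.round(2))
        if abs(f[2])>4: print("contact"); manip.move_linear((x,y,ztop+z+.001-TIP),rate=.05); break
    manip.set_gripper(.04,60); st=manip.state(); print("grip",st["gripper_width"],st["clock"],st["tool_pos"],st["contact_force"])
    if st["gripper_width"]<.045: return False
    manip.move_linear((x,y,ztop+lift-TIP),rate=.15); manip.dwell(.15)
    st=manip.state(); c=cams.capture("wrist"); c["T"]=wristT(st,c); pickle.dump(c,open(name+".pkl","wb")); cv2.imwrite(f"pics/{name}.png",c["image"]); print(st["clock"],st["gripper_width"],st["contact_force"])
    return True
E
python3 - <<'E'
from h import *
from cell import manip,cams
manip.set_gripper(.075)
pick(manip,cams,(.4386,-.176),6.8,.012,"H1b")
E
```

```text
z -0.005 [-1.36  0.05 -0.17]
z -0.0075 [-0.5  -0.84 -0.04]
z -0.0095 [-0.98  1.05 -0.23]
grip 0.04912579639869105 9.6833 [ 0.43712189 -0.17614076 -0.02802661] [-0.86986512  0.58116792 -0.0052679 ]
10.5167 0.04917598959969118 [-0.20712431 -0.08544916 -4.26764997]
```

View pics/H1b.png

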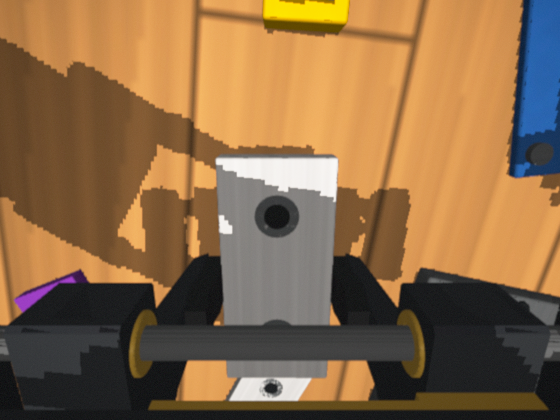

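The plate is held and seen at x 217–337, rows 157–377. The force shows about 4.3 N of weight. Next I'll measure the plate's pose in the tool frame.

```bash
cat > held.py <<'E'
from h import *
def held(name,dbg=False):
    c=pickle.load(open(name+".pkl","rb")); T=c["T_tool_cam"]; P=cloud(c,T); K=c["intrinsics"]
    m=(P[...,0]>-.062)&(P[...,0]<-.024)&(np.abs(P[...,1])<.032)&(np.abs(P[...,2])<.075)
    # core for plane
    core=m&(np.abs(P[...,1])<.018); k=P[core]; m0=np.median(k,0); k=k[np.abs(k[:,0]-m0[0])<.006]
    A=np.c_[k[:,1],k[:,2],np.ones(len(k))]; co=np.linalg.lstsq(A,k[:,0],rcond=None)[0]; r=k[:,0]-A@co; A,k=A[np.abs(r)<.002],k[np.abs(r)<.002]; co=np.linalg.lstsq(A,k[:,0],rcond=None)[0]
    on=np.abs(P[...,0]-(co[0]*P[...,1]+co[1]*P[...,2]+co[2]))<.003
    on&=m
    # edges from surface pixels: rows (z extents) and cols
    n=np.array([1,-co[0],-co[1]]);  o=T[:3,3]
    def pt(u,v):
        d=T[:3,:3]@np.array([(u-K[0,2])/K[0,0],(v-K[1,2])/K[1,1],1]); s=(co[2]-n@o)/(n@d); return o+s*d
    on=cv2.morphologyEx(on.astype(np.uint8),cv2.MORPH_OPEN,np.ones((3,3)))
    L=[];Rr=[]
    for v in range(140,250,4):
        us=np.where(on[v])[0]
        if len(us)>30: L.append(pt(us[0]-.5,v)); Rr.append(pt(us[-1]+.5,v))
    tops=[];bots=[]
    for u in range(235,322,4):
        vs=np.where(on[:,u])[0]
        if len(vs): tops.append(pt(u,vs[0]-.5)); bots.append(pt(u,vs[-1]+.5))
    L,Rr,tops,bots=map(np.array,(L,Rr,tops,bots))
    fl=np.polyfit(L[:,2],L[:,1],1); fr=np.polyfit(Rr[:,2],Rr[:,1],1)
    print(name,"plane: x0 %.4f slope y %.4f z %.4f"%(co[2],co[0],co[1]),"edges y",np.round([fl[1]*1e3,fr[1]*1e3],2),"slopes",fl[0].round(3),fr[0].round(3),"z ends",np.median(tops[:,2]).round(4),np.median(bots[:,2]).round(4))
    return co
if __name__=="__main__":
    import sys; held(sys.argv[1])
E
python3 held.py H1b
```

```text
H1b plane: x0 -0.0412 slope y -0.0019 z -0.0024 edges y [-23.52  26.07] slopes 0.003 0.002 z ends -0.0558 0.054
```

```bash
cat >> h.py <<'E'
MC=MO+.0008*MZ
class Ins:
    def __init__(s,manip,top=.0412,py=.0013,pz=-.0009):
        s.m=manip; s.b=MC-py*MX+pz*MY; s.top=top; s.off=np.zeros(3)
    def p(s,t): return s.b+s.off+MZ*(t-s.top)
    def f(s):
        F=s.m.state()["contact_force"]; M=s.m.state()["moment"]; return np.round([F@MX,F@MY,F@MZ,M@MX,M@MY,M@MZ],2)
    def go(s,t,rate=.05,q=True):
        s.m.move_linear(s.p(t),rate=rate); 
        f=s.f()
        if q: print("t %.4f"%t,"F/M mouth",f-s.f0,"clk",round(s.m.state()["clock"],2))
        return f-s.f0
    def hover(s,t=.10):
        s.m.move_pose(s.p(t),MORI); s.m.dwell(.15); s.f0=s.f(); print("f0",s.f0,s.m.state()["clock"])
E
python3 - <<'E'
from h import *
from cell import manip,cams
I=Ins(manip); I.hover(.10)
I.go(.045,rate=.1); I.go(.030); I.go(.025); I.go(.022)
st=manip.state(); c=cams.capture("wrist"); c["T"]=wristT(st,c); pickle.dump(c,open("D1.pkl","wb")); cv2.imwrite("pics/D1.png",c["image"])
c=cams.capture("scene"); cv2.imwrite("pics/D1s.png",cv2.resize(c["image"][120:320,180:380],None,fx=3,fy=3,interpolation=2))
E
```

```text
f0 [-1.83  0.6  -3.49 -0.08  0.5   0.01] 11.5417
t 0.0450 F/M mouth [-0.88 -0.2  -0.61  0.08  0.02  0.07] clk 12.24
t 0.0300 F/M mouth [-0.58 -0.28 -0.52  0.01  0.01  0.07] clk 12.69
t 0.0250 F/M mouth [-0.52 -0.39 -0.73  0.1  -0.01  0.04] clk 12.94
t 0.0220 F/M mouth [-1.43  0.16 -0.29  0.08  0.07  0.05] clk 13.19
```

View pics/D1.png

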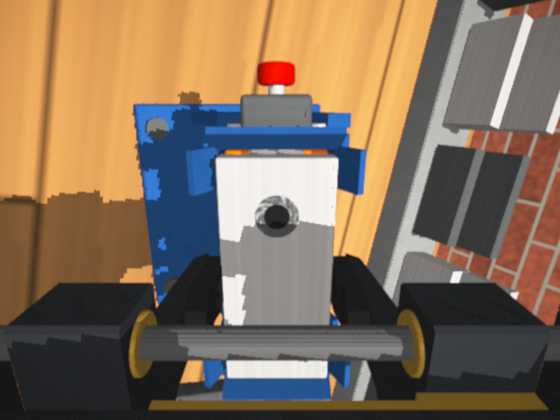

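View pics/D1s.png

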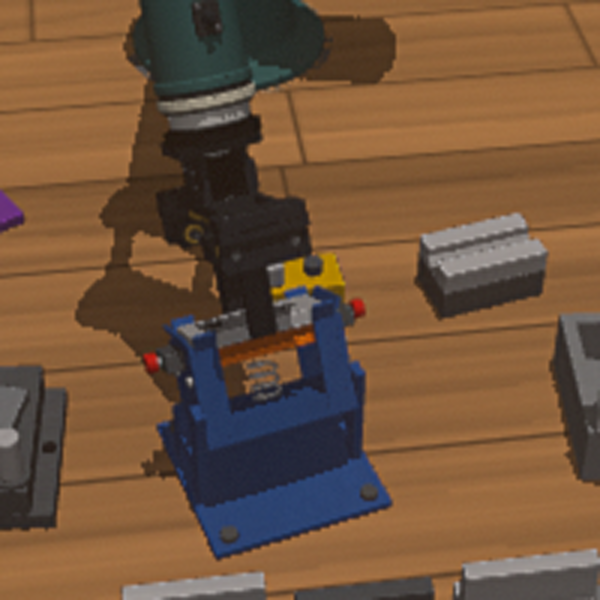

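D1 shows the plate (x 217–337) between the guides, and there is no side force. Pushing on.

```bash
cat >> h.py <<'E'
def push(I,seq=(.018,.014,.010,.006,.003,.001,-.001,-.0025),rate=.04):
    for t in seq:
        f=I.go(t,rate)
        if f[2]>75 or np.hypot(f[0],f[1])>25: print("STOP"); return False
    return True
E
python3 - <<'E'
from h import *
from cell import manip,cams
I=Ins(manip); I.f0=np.array([-1.83,.6,-3.49,-.08,.5,.01])
print(push(I,(.018,.014,.010,.006,.002,-.001,-.0025)))
c=cams.capture("wrist"); st=manip.state(); print(st["gripper_width"]); c["T"]=wristT(st,c); pickle.dump(c,open("E1.pkl","wb")); cv2.imwrite("pics/E1.png",c["image"])
E
python3 held.py E1
```

```text
t 0.0180 F/M mouth [-0.47  0.31  0.53  0.14  0.14  0.07] clk 13.54
t 0.0140 F/M mouth [-1.31  0.75  0.41 -0.04  0.14  0.2 ] clk 13.79
t 0.0100 F/M mouth [-1.13  0.12  2.82  0.18  0.22  0.1 ] clk 14.04
t 0.0060 F/M mouth [0.14 0.44 3.8  0.19 0.22 0.05] clk 14.29
t 0.0020 F/M mouth [-1.02  0.52  5.17  0.23  0.2   0.05] clk 14.54
t -0.0010 F/M mouth [-1.8   1.08  8.31  0.28  0.32  0.07] clk 14.79
t -0.0025 F/M mouth [-1.62  1.52  8.68  0.25  0.34  0.04] clk 15.04
True
0.049117372296994026
E1 plane: x0 -0.0406 slope y -0.0009 z -0.0003 edges y [-22.81  26.04] slopes 0.027 -0.009 z ends -0.0509 0.0522
```

View pics/E1.png

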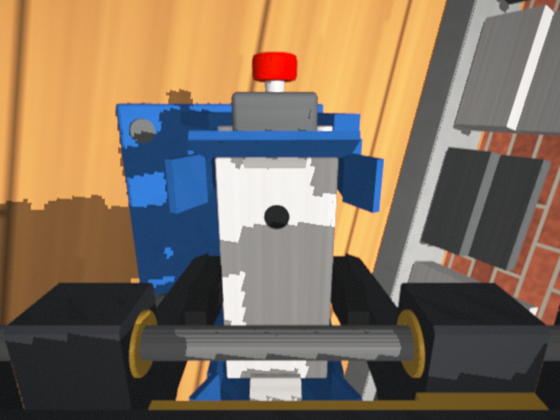

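```bash
python3 - <<'E'
from h import *
from cell import manip,cams
I=Ins(manip); I.f0=np.array([-1.83,.6,-3.49,-.08,.5,.01])
manip.dwell(.1); print(I.f()-I.f0)
I.go(-.004); manip.dwell(.1); print(I.f()-I.f0)
manip.set_gripper(.066); print(I.f(),manip.state()["clock"])
I.go(.03,.12); I.go(.1,.2)
manip.dwell(.1)
st=manip.state(); c=cams.capture("wrist"); c["T"]=wristT(st,c); pickle.dump(c,open("F1.pkl","wb")); cv2.imwrite("pics/F1.png",c["image"])
c=cams.capture("scene"); cv2.imwrite("pics/F1s.png",cv2.resize(c["image"][180:300,210:330],None,fx=5,fy=5,interpolation=2))
E
python3 -c "
import cv2;im=cv2.imread('pics/F1.png')[90:330,150:380];cv2.imwrite('pics/F1z.png',cv2.resize(im,None,fx=2.5,fy=2.5,interpolation=2))"
```

```text
[-2.31  1.55  8.08  0.31  0.33  0.06]
t -0.0040 F/M mouth [-2.2   1.07  9.71  0.32  0.33  0.04] clk 15.44
[-2.03  0.44 11.24  0.25  0.36  0.07]
[ 0.33 -0.27  0.11 -0.05  0.11  0.02] 15.9833
t 0.0300 F/M mouth [ 2.06 -1.15  3.55 -0.01 -0.35 -0.01] clk 16.42
t 0.1000 F/M mouth [ 2.08 -0.11  2.92  0.08 -0.35  0.04] clk 16.92
```

View pics/F1z.png

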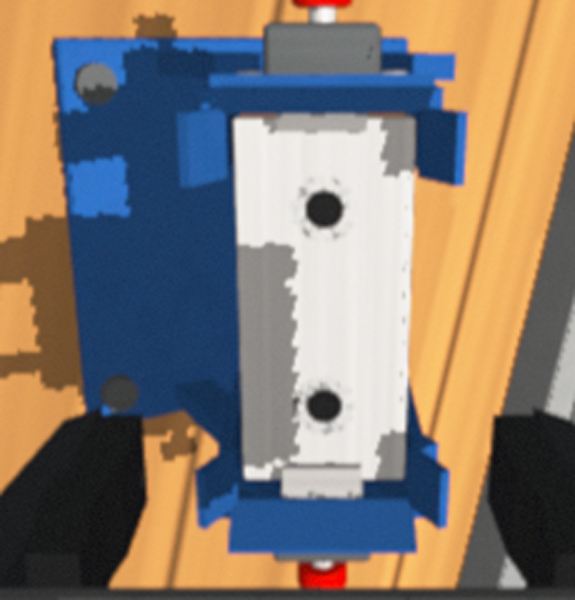

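View pics/F1s.png

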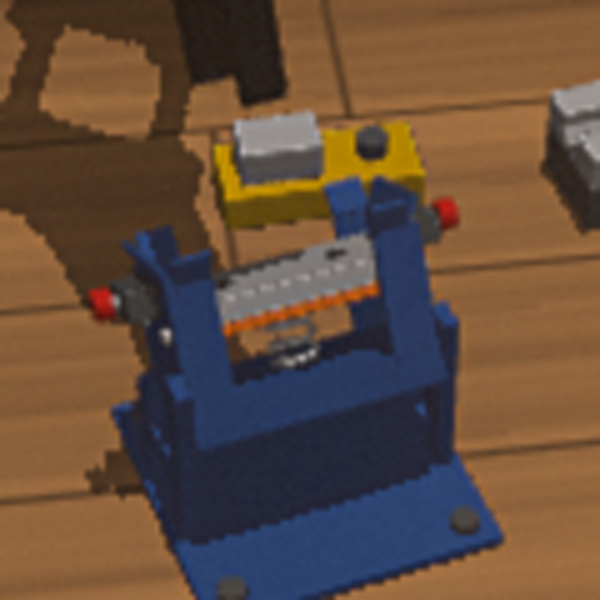

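Plate 1 is in, with both noses over its ends at about (325,120) and (322,480) in the zoomed view. I'll check its level, then fetch the spacer.

```bash
cat > lvl.py <<'E'
from h import *
import sys
def lvl(n):
    c=pickle.load(open(n+".pkl","rb")); P=cloud(c,c["T"])-MC; x,y,z=P@MX,P@MY,P@MZ
    m=(np.abs(x)<.018)&(np.abs(y)<.044)&(np.abs(z)<.03)
    A=np.c_[x[m],y[m],np.ones(m.sum())]; co=np.linalg.lstsq(A,z[m],rcond=None)[0]; print(n,"top z %.2f mm"%(co[2]*1e3),"slopes x,y",co[:2].round(4), "med",np.median(z[m])*1e3)
if __name__=="__main__": [lvl(a) for a in sys.argv[1:]]
E
python3 lvl.py C F1
python3 - <<'E'
from h import *
from cell import manip,cams
print(pick(manip,cams,(.5892,-.2885),-18.4,.057,"H2"))
E
python3 held.py H2
```

```text
C top z -0.15 mm slopes x,y [0.0022 0.0002] med -0.14620804001415671
F1 top z -0.09 mm slopes x,y [0.0013 0.0005] med -0.09670955041260983
z -0.005 [ 1.33  0.07 -0.09]
z -0.0075 [1.13 0.73 0.48]
z -0.0095 [1.4  0.09 1.1 ]
grip 0.04897628912683094 19.5083 [ 0.58804588 -0.28812297  0.0170605 ] [ 0.74068173 -0.58162322  0.01658114]
20.3417 0.04952184887794301 [-0.40383961  0.20114182 -1.38742487]
True
H2 plane: x0 -0.0411 slope y -0.0017 z -0.0012 edges y [-23.27  26.61] slopes -0.003 0.005 z ends -0.0552 0.0546
```

View pics/H2.png

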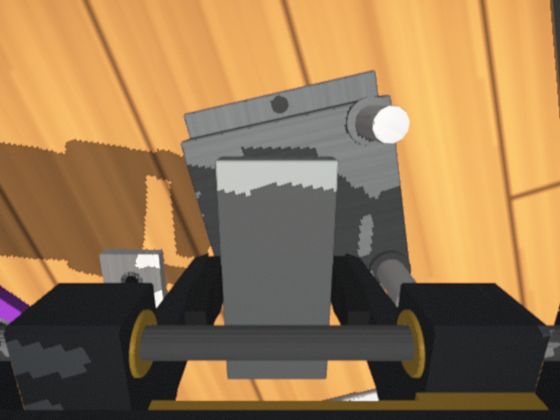

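The spacer is held square. It appears at rows 158–378, clear of the pins.

```bash
cat >> h.py <<'E'
def insert(manip,cams,n,**k):
    I=Ins(manip,**k); I.hover(.09)
    I.go(.026,rate=.1)
    ok=push(I,(.022,.016,.010,.004,0.,-.002,-.0035),rate=.05)
    manip.dwell(.1); print("hold",I.f()-I.f0,manip.state()["gripper_width"])
    if not ok: return
    c=cams.capture("wrist"); cv2.imwrite(f"pics/E{n}.png",c["image"])
    pickle.dump(c,open(f"E{n}.pkl","wb"))
    manip.set_gripper(.066)
    I.go(.03,.12); I.go(.1,.2); manip.dwell(.1)
    st=manip.state(); c=cams.capture("wrist"); c["T"]=wristT(st,c); pickle.dump(c,open(f"F{n}.pkl","wb")); cv2.imwrite(f"pics/F{n}z.png",cv2.resize(c["image"][90:330,150:380],None,fx=2.5,fy=2.5,interpolation=2))
    c=cams.capture("scene"); cv2.imwrite(f"pics/F{n}s.png",cv2.resize(c["image"][180:300,210:330],None,fx=5,fy=5,interpolation=2))
E
python3 - <<'E'
from h import *
from cell import manip,cams
insert(manip,cams,2,top=.0411,py=.0015,pz=-.0003)
E
python3 lvl.py F2; python3 held.py E2
```

```text
f0 [-1.2  -0.05 -1.74 -0.07  0.28  0.02] 21.4833
t 0.0260 F/M mouth [ 0.02 -0.21  1.15  0.01 -0.1   0.03] clk 22.27
t 0.0220 F/M mouth [-0.14  3.64  6.15  0.19  0.12  0.05] clk 22.52
t 0.0160 F/M mouth [ 0.28  2.6   2.24  0.41 -0.06  0.12] clk 22.79
t 0.0100 F/M mouth [0.37 2.32 5.43 0.63 0.06 0.  ] clk 23.06
t 0.0040 F/M mouth [ 0.51  1.93  7.18  0.72  0.11 -0.02] clk 23.32
t 0.0000 F/M mouth [1.33 2.46 7.64 0.79 0.06 0.11] clk 23.57
t -0.0020 F/M mouth [0.19 2.88 8.43 0.78 0.1  0.13] clk 23.82
t -0.0035 F/M mouth [ 0.83  2.41 10.3   0.83  0.18  0.08] clk 24.07
hold [0.07 2.77 9.63 0.81 0.2  0.03] 0.049026032010379146
t 0.0300 F/M mouth [ 1.09 -0.57  1.5  -0.02 -0.11  0.05] clk 25.09
t 0.1000 F/M mouth [ 1.22 -0.26  1.76 -0.03 -0.15 -0.01] clk 25.59
F2 top z -0.09 mm slopes x,y [0.0012 0.0003] med -0.09935486701677793
E2 plane: x0 -0.0409 slope y -0.0016 z -0.0038 edges y [-21.2   25.56] slopes 0.085 -0.027 z ends -0.0501 0.053
```

View pics/F2z.png

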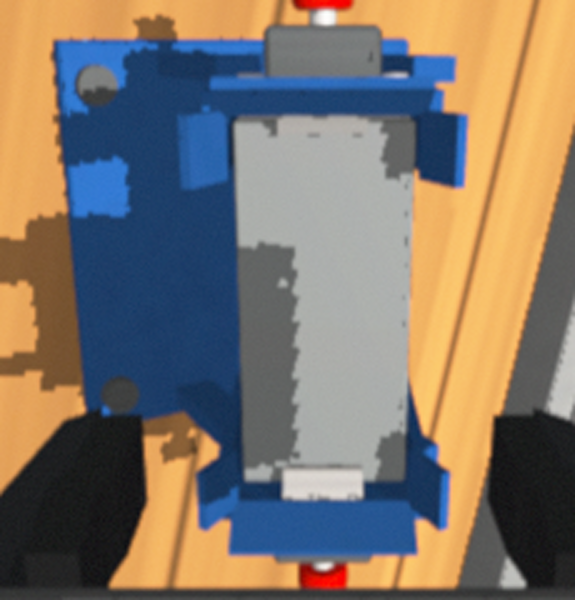

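View pics/F2s.png

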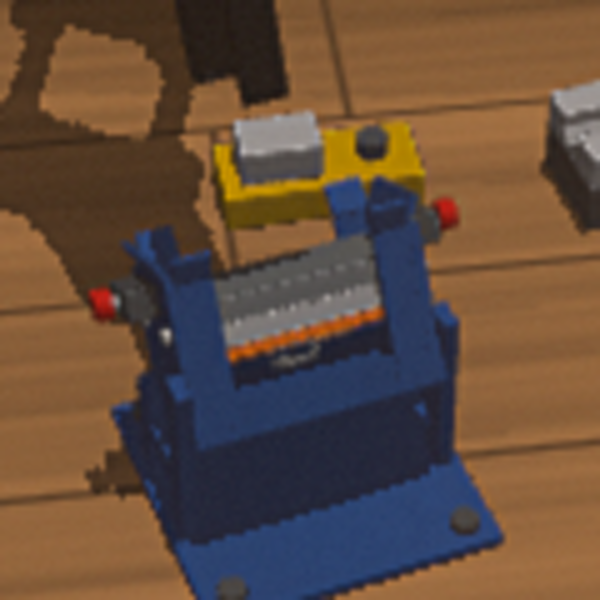

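The spacer is in under both catches, with its top level at z = -0.1 mm. Next is the second plate. It was partly hidden in view A, so I corrected its position with the other two cameras.

```bash
python3 - <<'E'
from h import *
from cell import manip,cams
print(pick(manip,cams,(.4396,-.3403),-19.1,.012,"H3"))
E
python3 held.py H3
```

```text
z -0.005 [-0.31 -0.38  1.08]
z -0.0075 [ 0.1  -0.85  0.14]
z -0.0095 [-0.3  -1.16  0.05]
grip 0.04928113530951454 28.475 [ 0.43815077 -0.33977891 -0.02800471] [-1.11315666  0.90441305  0.13494522]
29.3083 0.04920429781952373 [-0.57788996  0.75888152 -5.16138364]
True
H3 plane: x0 -0.0411 slope y -0.0027 z -0.0006 edges y [-23.15  26.55] slopes -0.001 0.002 z ends -0.054 0.0558
```

View pics/H3.png

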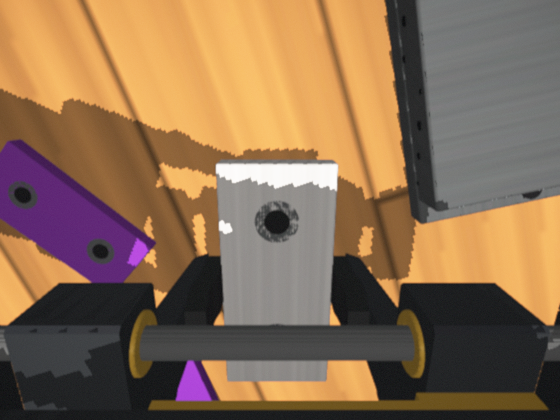

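```bash
python3 - <<'E'
from h import *
from cell import manip,cams
p=manip.state()["tool_pos"]; manip.move_linear(p+[0,.06,.09],rate=.2)
insert(manip,cams,3,top=.0411,py=.0015,pz=.0012)
E
python3 lvl.py F3; python3 held.py E3
```

```text
f0 [-2.35  0.5  -4.53 -0.04  0.48 -0.01] 31.2
t 0.0260 F/M mouth [-0.48 -0.32 -0.1   0.03  0.03  0.03] clk 31.99
t 0.0220 F/M mouth [-0.82  3.09  5.95  0.13  0.14  0.09] clk 32.24
t 0.0160 F/M mouth [0.69 2.58 4.74 0.45 0.03 0.12] clk 32.51
t 0.0100 F/M mouth [1.27 1.36 6.86 0.41 0.14 0.07] clk 32.77
t 0.0040 F/M mouth [-0.22  2.63  8.1   0.51  0.12  0.09] clk 33.04
t 0.0000 F/M mouth [-0.57  1.63  9.18  0.53  0.19  0.12] clk 33.29
t -0.0020 F/M mouth [-0.97  2.96 12.03  0.5   0.31  0.12] clk 33.54
t -0.0035 F/M mouth [-1.03  1.99 11.79  0.51  0.34  0.05] clk 33.79
hold [-1.65  3.25 12.69  0.5   0.37  0.08] 0.049240532601302
t 0.0300 F/M mouth [ 1.61 -0.31  4.86  0.02 -0.31  0.02] clk 34.81
t 0.1000 F/M mouth [ 1.65 -0.02  4.85  0.03 -0.33  0.02] clk 35.31
F3 top z -0.04 mm slopes x,y [0.0015 0.0003] med -0.04082504442021749
E3 plane: x0 -0.0406 slope y -0.0010 z 0.0003 edges y [-28.35  25.13] slopes -0.166 -0.044 z ends -0.0484 0.0547
```

View pics/F3z.png

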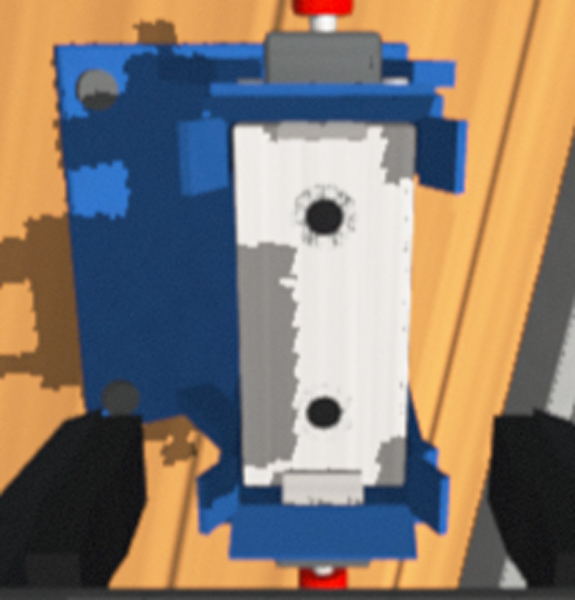

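View pics/F3s.png

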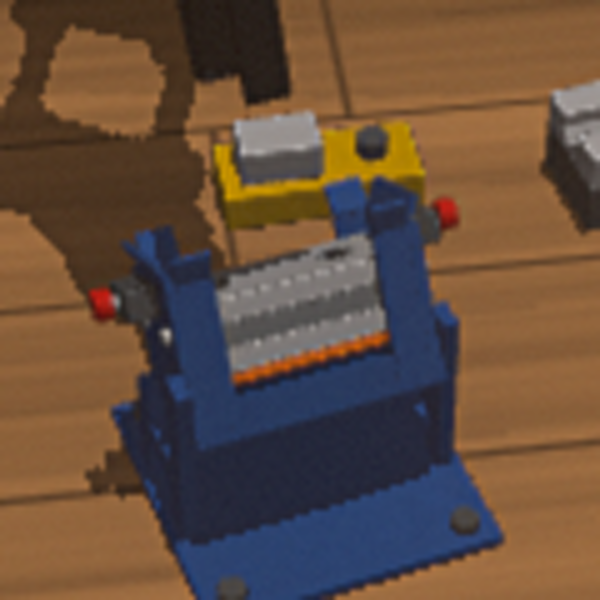

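Steel, grey and steel are stacked, and both catches are over the top plate. I'll check the rest of the scene quickly and then hand in.

```bash
python3 - <<'E'
from h import *
from cell import manip,cams,order
c=cams.capture("scene"); cv2.imwrite("pics/end.png",c["image"])
a=pickle.load(open("scene0.pkl","rb"))["image"]
d=(cv2.absdiff(a,c["image"]).max(2)>60)[180:,:]; print([ (s[:5]) for _,s,_ in comps(d,40)])
print(manip.state()["clock"]); order.close_job()
E
```

```text
[array([ 85,   0,  47,  10, 326], dtype=int32), array([241,   0,  27,  26, 439], dtype=int32), array([59,  4, 16,  8, 99], dtype=int32), array([207,  18,  19,  11, 115], dtype=int32), array([46, 20, 13,  8, 58], dtype=int32), array([ 189,   27,   63,   30, 1112], dtype=int32), array([126,  39,  44,  18, 492], dtype=int32), array([253,  47,  32,  16, 272], dtype=int32), array([274,  62,  13,   9,  82], dtype=int32)]
35.5583
the job is handed in; nothing more can be done
```

View pics/end.png

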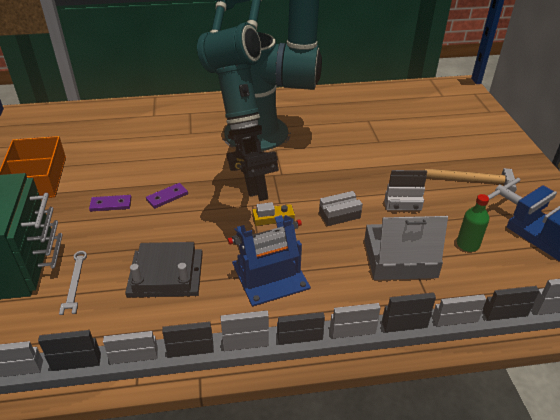

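The magazine is loaded in the order asked: one steel plate, then the grey spacer, then the second steel plate. I pushed each in squarely in the grip until its top was about 3.5–4 mm below the catches, then released it. The job was handed in at 35.6 s.

**Last checks:**
- **Seating:** after each release the wrist view showed both catch noses over the part's ends. Its top face was level with the mouth to within 0.1 mm by the camera, with almost no tilt.
- **Stack:** the final scene picture shows steel, grey, steel on the follower, with the gripper clear of it.
- **Forces:** readings between push steps stayed under about 13 N, with side force under about 4 N.
- **Other items:** the flap, the purple look-alikes and the other tools look unmoved in the final picture. The differences from the start picture look like the removed parts, the loaded magazine, and the arm with its shadow.

**What failed or disagreed:**
- **First grasp missed:** the gripper closed to 40 mm above the plate without touching anything. The wrist and scene cameras both put the fingertips about 30 mm behind the stated TCP. I corrected for that, and every later grasp held.
- **Camera offsets:** the cameras disagreed with each other by roughly 2–5 mm, so I lined up each held part and the mouth using the wrist camera alone.
- **Push forces below expectation:** readings were somewhat lower than the follower spring figures suggest, most clearly on the later pushes (about 13 N on the last one). I judged each snap by the pictures and the level check instead.

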